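# Build the light path around a flow cell

### The arm

A 6-joint arm with a two-finger parallel gripper is mounted at the origin on the work surface. World frame = base frame: x ahead of the robot, y to its left, z up, the work surface at z = 0. Lengths are in m, angles in rad, forces in N, time in s.
With the tool pointing down it reaches from about 0.275 to 0.75 m from the base axis. Payload 10.2 kg.
Tool frame: the origin (TCP) lies on the centre line of the jaws, within the pads' length; the fingertips stand 25 mm ahead of it and the grasp point (between the pads) lies 6 mm ahead of it; z points along the fingers, x is the direction in which the jaws open and shut, and the axes are right-handed (so a half turn about z gives the same grasp; the last joint's range is limited). The gripper opens to 88 mm and grips with 3 to 60 N. Pads are 18 mm wide; open, the fingers measure 123 mm over their backs; the gripper's body (75 mm by 187 mm) begins 45 mm behind the grasp point.
Start: joints at [0.975, 0.313, 1.498, -0, 1.331, -0.223], TCP at [0.191, 0.489, 0.264] pointing down, gripper open.
Joint ranges: [-2.94, 2.94], [-0.97, 2.17], [0.19, 2.56], [-1.23, 4.37], [0.02, 3.11], [-2.88, 2.88]. Speed limits (rad/s): [2.39, 2.39, 3.01, 3.14, 3.14, 3.14].

### API

Orientations are given as a 3x3 rotation matrix whose columns are the frame's x, y, z axes.
In Python, from plant import arm gives the robot as it stands.
- The arm moves only by the tool arm_command, never from a script. Its argument "rows" is a list of rows, each a list of 6 numbers: the shift along the tool's x, y, z in m, then the turn, a rotation vector about the tool's x, y, z in rad. A call has 1 to 5 rows; each row is the pose to reach, as a shift and turn from the pose commanded when the call began, along the tool's axes at that moment; what a row does not reach only later rows make up. A row lasts 1/10 s, in which the tool goes at most 50 mm and 8.59 degrees, less where a joint would pass 70% of its speed; a pose out of reach is approached as far as the arm can. A call with a gripper value outside its range is refused whole. "grip" is the finger opening in m, from 0 to 0.0881, set as the call begins (left out, the last holds). The fingers move at their own pace and stop on an object; "newtons" is the grip in N (left out, the last holds). Time passes only in rows, so rows that repeat a pose let the fingers close. It gives the time, the measured TCP pose, the force and the opening at its end, in the units of the state.
- arm.get_obs(): the state, without advancing time (a new reading comes with each control period).
- arm.get_image(name): name is "side" or "top" or "wrist"; returns the picture (400x640x3 uint8, red, green, blue); there is no depth.
- arm.camera_model(name): a dict with "K" (3x3 intrinsics, pixels), "eye" and "attitude" of the camera in the world; the wrist camera has in their place "hand_eye" (4x4, takes a point from camera to tool coordinates, whose origin is the TCP and whose axes are the tool frame's). Camera axes: x right, y down, z forward; pixel columns grow to the right and rows downward; lengths in m; the calibration is good to about 2 mm. The wrist camera is an equidistant fisheye: a pixel r from the principal point sees the ray r / f radians off the axis. A picture is of the moment at which its call begins: read the wrist's pose just before it. camera_model takes no time and is no camera call.
- arm.sign_off(): hands the job in, once; it reports no verdict.
The state is a dict: "t": time; "qpos": joint angles; "qvel": joint speeds; "joint_efforts": joint torques, N m; "position": TCP position; "tool_rot": TCP orientation; "ft_force": force on the tool from outside, world axes, zero at the start; "torque": the same for the moment, N m; "finger_gap": opening from 0.0 (shut) to 1.0 (fully open).
Only numpy, scipy, OpenCV 4.12 (cv2) and the standard library are available. Lean on these libraries where they do the work, as an engineer would, in place of code of your own. Each camera call takes 0.05 s, during which the arm holds its last target. There are 200 camera calls.

### The job

Build the light path on the aluminium plate, where the white cell is fixed in a row with one black pad on one side of it and two on the other: on the two-pad side, stand the black-finned lamp centred on the outer pad with its brass nose pointing at the cell, and the red lens mount centred on the inner pad, between lamp and cell, with its barrel along the row. On the lone pad across the cell stand the blue detector, centred, its black window facing the cell. Only when all three stand in line, lay the dark wooden cover flat, centred and square on top of the cell, its long side along the row, and do not disturb the amber jar or the wrench.

Things in the scene. Friction and masses are not known exactly. Their poses are not given: they have to be found in the camera images.
- pad_a: end pad of the row: black rubber pad fixed on the plate, 64 mm (x, along the row) x 52 mm, 3 mm thick, its top 15 mm above the table; origin at the centre of its underside; x runs along the row from pad_a to pad_c. The plate is aluminium, 350 x 90 x 12 mm, fixed, roughly left-right. Four places 85 mm apart on its centre line: pad_a and pad_c at the ends, pad_b and the cell between them in either order
- pad_b: inner pad of the row, next to the cell: black rubber pad fixed on the plate, 64 mm (x, along the row) x 52 mm, 3 mm thick, its top 15 mm above the table; origin at the centre of its underside; x runs along the row from pad_a to pad_c
- pad_c: the other end pad of the row: black rubber pad fixed on the plate, 64 mm (x, along the row) x 52 mm, 3 mm thick, its top 15 mm above the table; origin at the centre of its underside; x runs along the row from pad_a to pad_c
- cell_top (a point): centre of the top face of the flow cell: a white block fixed on the plate, 50 mm along the row (x), 36 mm across, 45 mm tall, round green windows at both ends and a green rectangle on top; the flat top is 57 mm above the table; x along the row, from pad_a to pad_c
- lamp_c (a point): loose lamp, 0.25 kg: aluminium clamp block with black finned cylinder at one end (to x -35 mm) and brass nose at the other (to x +32 mm). 44 mm wide (y), 62 mm tall; base 60 x 44 x 10 mm; clamp block 24 mm long (x), 44 wide, from base to top: grasp its flat sides. The point is its centre, 31 mm above its underside; x points out of the nose, z up
- lens_c (a point): loose lens mount, 0.18 kg: red upright with a brass barrel 32 mm across, 36 mm long along x, the same both ways round. Base 40 (x) x 44 (y) x 10 mm; upright 20 mm thick (x), 44 mm wide, up to the top at 62 mm: grasp its flat sides. The point is its centre, 31 mm above its underside; x along the barrel, z up
- detector_c (a point): detector, loose, 0.22 kg: blue box 50 (x) x 44 (y) x 62 mm tall with a black round window standing 6 mm out of its +x face and a black bar on its top near that face. The point is the box's centre, 31 mm above its underside; x points out of the window, z up
- cover_c (a point): cover, loose, 0.06 kg: dark brown wooden block 56 (x) x 44 (y) x 26 mm tall with a small square mark on its top, flat underneath, the same both ways round. The point is its centre, 13 mm above its underside; x along its long side, z up
- bottle: bystander: amber jar with a white cap, 48 mm across, 85 mm tall, standing beyond the plate; origin at the centre of its underside; leave it alone
- wrench: bystander: steel wrench about 150 mm long lying beyond the plate; origin under its middle, x along it; leave it alone
Mind the look-alikes: they are no part of the job. Of the things that look like the part that bears lens_c, the middle-sized one is meant.

How it is judged:
On the way:
1. lamp, lens mount and detector stand in their places, upright and facing right, while the cover is still away from the cell (height (world z) of lamp_c between 0.041 and 0.051 m and angle between each of lamp_c, lens_c, detector_c's own z axis and vertical below 0.1 rad and height (world z) of lens_c between 0.041 and 0.051 m and height (world z) of detector_c between 0.041 and 0.051 m and horizontal distance between lens_c and pad_b below 0.012 m and angle between the x axis of lens_c and the x axis of pad_b, either way round below 0.25 rad and ((horizontal distance between cell_top and pad_c below 0.105 m and horizontal distance between lamp_c and pad_a below 0.012 m and angle between the x axis of lamp_c and the x axis of pad_a, either way round below 0.25 rad and horizontal distance between detector_c and pad_c below 0.012 m and angle between the x axis of detector_c and the x axis of pad_c, either way round below 0.25 rad) or (horizontal distance between cell_top and pad_a below 0.105 m and horizontal distance between lamp_c and pad_c below 0.012 m and angle between the x axis of lamp_c and the x axis of pad_c, either way round below 0.25 rad and horizontal distance between detector_c and pad_a below 0.012 m and angle between the x axis of detector_c and the x axis of pad_a, either way round below 0.25 rad)) and x of cell_top in the frame of lamp_c above 0 m and x of cell_top in the frame of detector_c above 0 m and horizontal distance between cover_c and cell_top above 0.06 m), for 0.2 s.
At the end, for the whole second after the job is handed in: Lamp, lens mount and detector on their pads: within 12 mm of the centre (height 5 mm), upright, within 0.25 rad of the row, nose and window towards the cell. Cover flat on the cell within 10 mm and 0.25 rad. All at rest; jar and wrench within 20 mm of their places (height (world z) of lamp_c between 0.041 and 0.051 m and angle between each of lamp_c, lens_c, detector_c, cover_c's own z axis and vertical below 0.1 rad and height (world z) of lens_c between 0.041 and 0.051 m and height (world z) of detector_c between 0.041 and 0.051 m and horizontal distance between lens_c and pad_b below 0.012 m and angle between the x axis of lens_c and the x axis of pad_b, either way round below 0.25 rad and ((horizontal distance between cell_top and pad_c below 0.105 m and horizontal distance between lamp_c and pad_a below 0.012 m and angle between the x axis of lamp_c and the x axis of pad_a, either way round below 0.25 rad and horizontal distance between detector_c and pad_c below 0.012 m and angle between the x axis of detector_c and the x axis of pad_c, either way round below 0.25 rad) or (horizontal distance between cell_top and pad_a below 0.105 m and horizontal distance between lamp_c and pad_c below 0.012 m and angle between the x axis of lamp_c and the x axis of pad_c, either way round below 0.25 rad and horizontal distance between detector_c and pad_a below 0.012 m and angle between the x axis of detector_c and the x axis of pad_a, either way round below 0.25 rad)) and x of cell_top in the frame of lamp_c above 0 m and x of cell_top in the frame of detector_c above 0 m and horizontal distance between cover_c and cell_top below 0.01 m and height (world z) of cover_c between 0.065 and 0.075 m and angle between the x axis of cover_c and the x axis of cell_top, either way round below 0.25 rad and linear speed of each of lamp, lens, detector, cover below 0.01 m/s); the robot touches nothing.
It fails at once if the amber jar or the wrench is pushed away or knocked over (distance of any of bottle, wrench from where it was at the start of the episode above 0.02 m or angle between bottle's own z axis and vertical above 0.3 rad).
It also fails if it takes over 120 s, if anything falls off the work surface, if the arm or the gripper's body presses on something with over 40 N, if the wrist force passes 120 N, or if a joint passes its speed limit or range.

## Working session

There is one attempt and no reset: what is moved stays moved. The work goes in short steps, Python scripts to look and compute and a tool call to move; the robot and the scene stay as the last step left them, time stands still between calls to the robot, and variables do not carry over. Pictures are saved under pics/ and viewed, about 12 in all and at most 16, crops included, and the job is handed in when it is done.

Besides the shell and the picture viewer there is one more tool, called as name([rows], argument=value, ...), one row to a line, values as JSON. arm_command: Moves the arm, as the interface text tells. Its arguments: {"type":"object","properties":{"rows":{"type":"array"},"grip":{"type":"number"},"newtons":{"type":"number"}},"required":["rows"]}

```bash
mkdir -p pics
python3 - <<'E'
from plant import arm
import cv2
o=arm.get_obs();print(o)
for n in("top","side","wrist"):
    print(n,arm.camera_model(n)); cv2.imwrite(f"pics/{n}0.png",arm.get_image(n)[:,:,::-1])
E
```

```text
{'t': 0.0, 'qpos': array([ 9.74572533e-01,  3.13438750e-01,  1.49843069e+00, -3.39697972e-05,
        1.33101168e+00, -2.23411979e-01]), 'qvel': array([ 0.0011483 ,  0.00293194,  0.00059591, -0.00043375,  0.00032389,
        0.00133439]), 'joint_efforts': array([-2.62241527e-03, -4.02217233e+01, -2.52267408e+01,  6.92543434e-02,
        3.52891604e-02, -9.51987204e-05]), 'position': array([0.19112194, 0.48874108, 0.26316922]), 'tool_rot': array([[ 3.64227558e-01,  9.31309724e-01, -6.96200115e-04],
       [ 9.31309126e-01, -3.64228135e-01, -1.08468979e-03],
       [-1.26375782e-03, -2.53303606e-04, -9.99999169e-01]]), 'ft_force': array([-0.28030309,  0.58507656, -0.20999776]), 'torque': array([-0.02972535, -0.0234382 , -0.00918498]), 'finger_gap': 1.000853891965765}
top {'K': array([[480.96194905,   0.        , 316.46178029],
       [  0.        , 480.96194905, 194.54015119],
       [  0.        ,   0.        ,   1.        ]]), 'eye': array([ 4.12624449e-01, -4.37234556e-04,  1.31308497e+00]), 'attitude': array([[-0.02024084, -0.98793638,  0.15353182],
       [-0.99969692,  0.02215114
[... 265 characters left out ...]
88958,  0.81185987]), 'attitude': array([[ 0.99511885, -0.06849437,  0.07104221],
       [-0.09781437, -0.77995249,  0.6181476 ],
       [ 0.01306991, -0.62207928, -0.78284516]])}
wrist {'K': array([[309.70691629,   0.        , 318.44549627],
       [  0.        , 309.70691629, 201.65320251],
       [  0.        ,   0.        ,   1.        ]]), 'hand_eye': array([[ 9.99999968e-01, -2.50979801e-04,  4.58657258e-06,
        -2.73380251e-04],
       [ 2.40720037e-04,  9.63981618e-01,  2.65968760e-01,
        -6.81102148e-02],
       [-7.11741582e-05, -2.65968751e-01,  9.63981648e-01,
        -1.21113707e-01],
       [ 0.00000000e+00,  0.00000000e+00,  0.00000000e+00,
         1.00000000e+00]])}
```

View pics/top0.png

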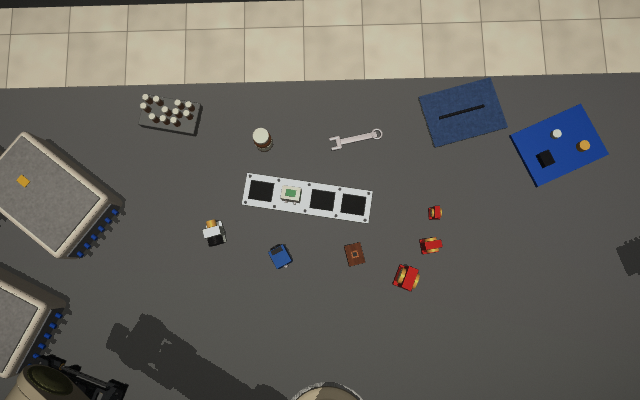

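View pics/side0.png

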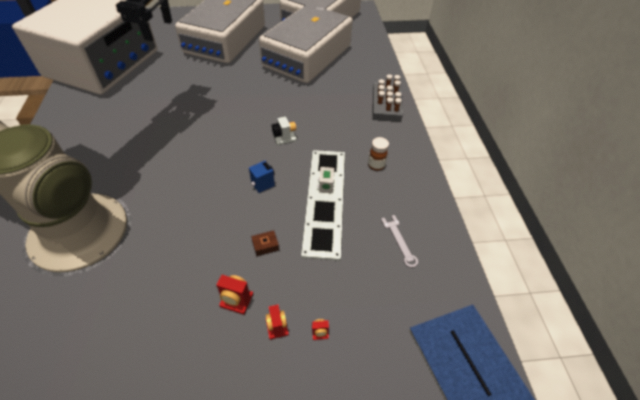

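The top view shows the plate with the cell at (290,193), the lone pad at (261,190), and the two pads at (322,200) and (353,205). The lamp is at (214,233), the detector at (280,256) and the cover at (355,254). The middle-sized red mount is at (431,245). I'll zoom in to measure.

```bash
cat > h.py <<'E'
import numpy as np,cv2
from plant import arm
def ray(n,px):
    m=arm.camera_model(n);K=np.array(m["K"])
    x=(px[0]-K[0,2])/K[0,0];y=(px[1]-K[1,2])/K[1,1]
    return m["eye"],np.array(m["attitude"])@[x,y,1]
def w(n,px,z):
    e,d=ray(n,px);return e+d*(z-e[2])/d[2]
def wpix(p,o):   # world->wrist pixel
    m=arm.camera_model("wrist");H=m["hand_eye"];K=m["K"]
    t=o["tool_rot"].T@(np.array(p)-o["position"]); c=H[:3,:3].T@(t-H[:3,3])
    r=np.hypot(c[0],c[1]);th=np.arctan2(r,c[2]);return K[:2,2]+K[0,0]*th*c[:2]/r
def wray(px,o,z):  # wrist pixel -> world at height z
    m=arm.camera_model("wrist");H=m["hand_eye"];K=m["K"]
    u=(np.array(px)-K[:2,2])/K[0,0];th=np.hypot(*u);d=np.r_[np.sin(th)*u/th,np.cos(th)]
    e=o["position"]+o["tool_rot"]@H[:3,3];d=o["tool_rot"]@H[:3,:3]@d
    return e+d*(z-e[2])/d[2]
def rect(o,z,x0,x1,y0,y1,s,name):  # orthorectified wrist view at height z: col -> -y, row -> -x (as in top view)
    o=o;img=arm.get_image("wrist")
    xs=np.arange(x1,x0,-s);ys=np.arange(y1,y0,-s)
    m=arm.camera_model("wrist");H=m["hand_eye"];K=m["K"]
    X,Y=np.meshgrid(xs,ys,indexing="ij")
    P=np.stack([X,Y,np.full_like(X,z)],-1)-o["position"]
    C=(P@o["tool_rot"]-H[:3,3])@H[:3,:3]
    r=np.hypot(C[...,0],C[...,1])+1e-12;f=K[0,0]*np.arctan2(r,C[...,2])/r
    out=cv2.remap(img,(K[0,2]+f*C[...,0]).astype(np.float32),(K[1,2]+f*C[...,1]).astype(np.float32),cv2.INTER_CUBIC)
    cv2.imwrite(name,out[:,:,::-1])
def step(T,yaw,o):
    "shift in tool axes and turn about tool z to have the jaw axis at world yaw"
    R=o["tool_rot"];cur=np.arctan2(R[1,0],R[0,0]);d=(yaw-cur+np.pi/2)%np.pi-np.pi/2
    s=R.T@(np.array(T)-o["position"])
    print("t %.2f"%o["t"],"pos",o["position"].round(4),"yaw %.3f"%cur,"q6 %.2f q1 %.2f"%(o["qpos"][5],o["qpos"][0]),"shift",s.round(4),"turn tool z %.3f"%-d,"gap %.4f"%(o["finger_gap"]*.0881))
E
python3 - <<'E'
from h import *
i=cv2.imread("pics/top0.png")[165:300,195:450]
cv2.imwrite("pics/topz.png",cv2.resize(i,None,fx=3.1,fy=3.1,interpolation=cv2.INTER_CUBIC))
for k,p,z in [("padL",(261,190),.015),("cell",(290,191),.057),("padM",(322,200),.015),("padR",(353,205),.015),("lamp",(214,235),.05),("det",(280,256),.06),("cov",(355,254),.026),("lens",(431,245),.05),("lensS",(435,212),.05),("lensL",(406,277),.05)]:
    print(k,w("top",p,z).round(4))
E
```

```text
padL [0.6303 0.1654 0.015 ]
cell [0.6189 0.0831 0.057 ]
padM [ 0.5989 -0.0011  0.015 ]
padR [ 0.5833 -0.0851  0.015 ]
lamp [0.5072 0.2851 0.05  ]
det [0.4485 0.1108 0.06  ]
cov [ 0.4506 -0.0855  0.026 ]
lens [ 0.4691 -0.2825  0.05  ]
lensS [ 0.5554 -0.2979  0.05  ]
lensL [ 0.3883 -0.2135  0.05  ]
```

View pics/topz.png

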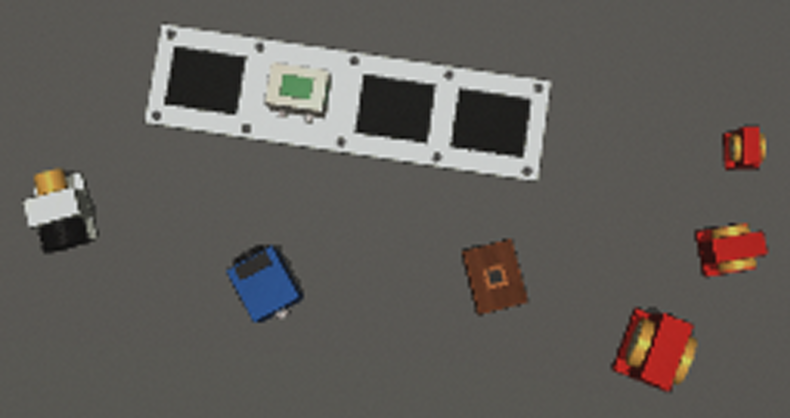

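Run:
```python
from h import *
for k,p,z in [("lampblock",(51,209),.062),("detU",(266,284),.062),("cov",(495,277),.026),("lensU",(738,245),.062)]:
    print(k,w("top",(195+p[0]/3.1,165+p[1]/3.1),z).round(4))
step((.50,.288,.20),-1.32,arm.get_obs())
```

```text
lampblock [0.5132 0.2891 0.062 ]
detU [0.4468 0.1086 0.062 ]
cov [ 0.4497 -0.0846  0.026 ]
lensU [ 0.471  -0.2853  0.062 ]
t 0.15 pos [0.1911 0.4888 0.2633] yaw 1.198 q6 -0.22 q1 0.97 shift [-0.0745  0.3608  0.0633] turn tool z -0.624 gap 0.0877
```

arm_command([
  [-0.04,0.19,0.033,0,0,0.7],
  [-0.04,0.19,0.033,0,0,0.7],
  [-0.04,0.19,0.033,0,0,0.7],
  [-0.04,0.19,0.033,0,0,0.7],
  [-0.04,0.19,0.033,0,0,0.7],
], grip=0.088)

```text
t: 0.65
position: [0.357, 0.3795, 0.2294]
tool_rot: [[0.884, 0.468, -0.001], [0.468, -0.884, -0.002], [-0.002, 0.001, -1.0]]
ft_force: [-0.8, 0.2, -0.2]
finger_gap: 1.0
```

arm_command([
  [0,0,0,0,0,0.73],
  [0,0,0,0,0,0.73],
  [0,0,0,0,0,0.73],
  [0,0,0,0,0,0.73],
  [0,0,0,0,0,0.73],
])

```text
t: 1.15
position: [0.3535, 0.3824, 0.2305]
tool_rot: [[0.972, -0.236, -0.0], [-0.236, -0.972, -0.0], [-0.0, 0.0, -1.0]]
ft_force: [-0.6, -0.1, -0.5]
finger_gap: 1.003
```

arm_command([
  [0,0,0,0,0,0.73],
  [0,0,0,0,0,0.73],
  [0,0,0,0,0,0.73],
  [0,0,0,0,0,0.73],
  [0,0,0,0,0,0.73],
])

```text
t: 1.65
position: [0.3535, 0.3824, 0.2305]
tool_rot: [[0.567, -0.824, -0.0], [-0.824, -0.567, -0.0], [0.0, 0.001, -1.0]]
ft_force: [0.3, 0.1, 0.2]
finger_gap: 1.0
```

Run:
```python
from h import *
step((.50,.288,.20),-1.32,arm.get_obs())
```

```text
t 1.65 pos [0.3535 0.3824 0.2305] yaw -0.968 q6 1.57 q1 0.60 shift [ 0.1608 -0.0671  0.0304] turn tool z 0.352 gap 0.0881
```

arm_command([
  [0.16,-0.067,0.03,0,0,0.35],
  [0.16,-0.067,0.03,0,0,0.35],
  [0.16,-0.067,0.03,0,0,0.35],
  [0.16,-0.067,0.03,0,0,0.35],
  [0.16,-0.067,0.03,0,0,0.35],
])

```text
t: 2.15
position: [0.502, 0.2874, 0.1993]
tool_rot: [[0.252, -0.968, -0.001], [-0.968, -0.252, -0.001], [0.0, 0.002, -1.0]]
ft_force: [0.7, 0.4, -0.0]
finger_gap: 1.002
```

Run:
```python
from h import *
o=arm.get_obs()
step((.50,.288,.20),-1.32,o)
rect(o,.062,.40,.70,-.05,.35,.0005,"pics/r1.png")
```

```text
t 2.15 pos [0.502  0.2874 0.1993] yaw -1.316 q6 1.63 q1 0.32 shift [-0.0011  0.0018 -0.0007] turn tool z 0.004 gap 0.0883
```

View pics/r1.png

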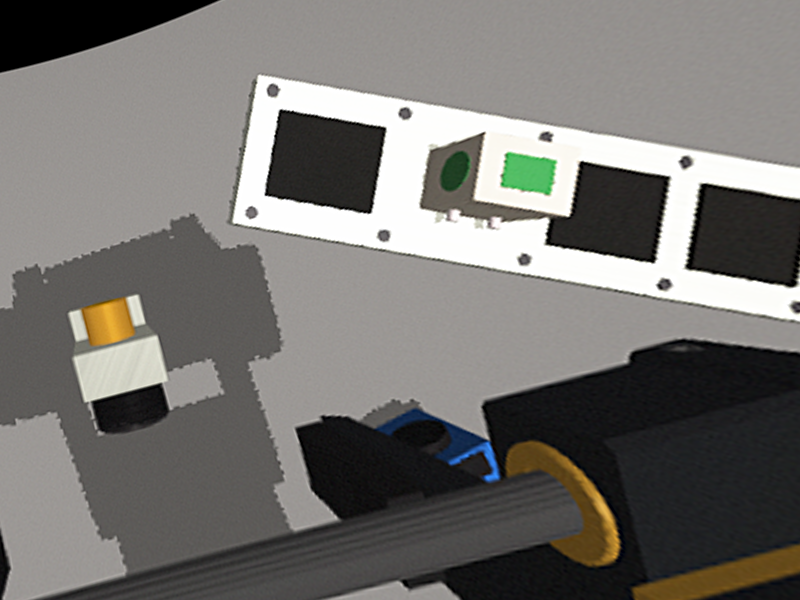

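The rectified view (0.5 mm/px) shows the lamp's block top with corners (75,362), (158,336), (167,380) and (82,402). That puts its centre at about (0.515, 0.290) with yaw about 0.275, which agrees with the top camera.

Run:
```python
from h import *
step((.5145,.2895,.046),-1.296,arm.get_obs())
```

```text
t 2.20 pos [0.5006 0.2887 0.1999] yaw -1.314 q6 1.63 q1 0.32 shift [ 0.0027 -0.0139  0.1539] turn tool z -0.018 gap 0.0881
```

arm_command([
  [0.0027,-0.0139,0.05,0,0,-0.018],
  [0.0027,-0.0139,0.09,0,0,-0.018],
  [0.0027,-0.0139,0.125,0,0,-0.018],
  [0.0027,-0.0139,0.154,0,0,-0.018],
  [0.0027,-0.0139,0.154,0,0,-0.018],
])

```text
t: 2.7
position: [0.5114, 0.2908, 0.0436]
tool_rot: [[0.275, -0.962, -0.007], [-0.962, -0.275, -0.002], [0.0, 0.007, -1.0]]
ft_force: [0.4, -0.3, -1.0]
finger_gap: 1.0
```

arm_command([
  [0,0,0,0,0,0],
  [0,0,0,0,0,0],
  [0,0,0,0,0,0],
  [0,0,0,0,0,0],
  [0,0,0,0,0,0],
], grip=0.03, newtons=20)

```text
t: 3.2
position: [0.5144, 0.2906, 0.0473]
tool_rot: [[0.273, -0.962, 0.001], [-0.962, -0.273, 0.0], [-0.0, -0.001, -1.0]]
ft_force: [0.1, 0.2, 0.1]
finger_gap: 0.569
```

arm_command([
  [0,0,-0.02,0,0,0],
  [0,0,-0.05,0,0,0],
  [0,0,-0.08,0,0,0],
  [0,0,-0.11,0,0,0],
  [0,0,-0.11,0,0,0],
])

```text
t: 3.7
position: [0.5156, 0.291, 0.1605]
tool_rot: [[0.273, -0.962, 0.007], [-0.962, -0.273, 0.002], [-0.0, -0.007, -1.0]]
ft_force: [-0.2, -0.1, -2.0]
finger_gap: 0.498
```

Run:
```python
from h import *
step((.5833,-.0851,.17),-.186,arm.get_obs())
```

```text
t 3.70 pos [0.5156 0.291  0.1605] yaw -1.294 q6 1.61 q1 0.32 shift [ 0.3803  0.0376 -0.0099] turn tool z -1.108 gap 0.0439
```

arm_command([
  [0.2,0.02,-0.01,0,0,-0.6],
  [0.2,0.02,-0.01,0,0,-0.6],
  [0.2,0.02,-0.01,0,0,-0.6],
  [0.2,0.02,-0.01,0,0,-0.6],
  [0.2,0.02,-0.01,0,0,-0.6],
])

```text
t: 4.2
position: [0.5496, 0.0891, 0.1653]
tool_rot: [[0.77, -0.639, -0.002], [-0.639, -0.77, -0.001], [-0.001, 0.002, -1.0]]
ft_force: [0.1, -0.1, -2.3]
finger_gap: 0.497
```

Run:
```python
from h import *
step((.5833,-.0851,.17),-.186,arm.get_obs())
```

```text
t 4.20 pos [0.5496 0.0891 0.1653] yaw -0.693 q6 0.64 q1 -0.05 shift [ 0.1371  0.1125 -0.0046] turn tool z -0.507 gap 0.0438
```

arm_command([
  [0.137,0.113,-0.005,0,0,-0.507],
  [0.137,0.113,-0.005,0,0,-0.507],
  [0.137,0.113,-0.005,0,0,-0.507],
  [0.137,0.113,-0.005,0,0,-0.507],
  [0.137,0.113,-0.005,0,0,-0.507],
])

```text
t: 4.7
position: [0.5826, -0.086, 0.17]
tool_rot: [[0.982, -0.189, -0.001], [-0.189, -0.982, -0.0], [-0.001, 0.001, -1.0]]
ft_force: [-0.5, 1.1, -2.3]
finger_gap: 0.497
```

Run:
```python
from h import *
o=arm.get_obs()
step((.5833,-.0851,.17),-.186,o)
rect(o,.015,.45,.70,-.16,.24,.0005,"pics/r2.png")
```

```text
t 4.70 pos [ 0.5826 -0.086   0.17  ] yaw -0.190 q6 -0.15 q1 -0.35 shift [ 0.0005 -0.001  -0.    ] turn tool z -0.004 gap 0.0438
```

View pics/r2.png

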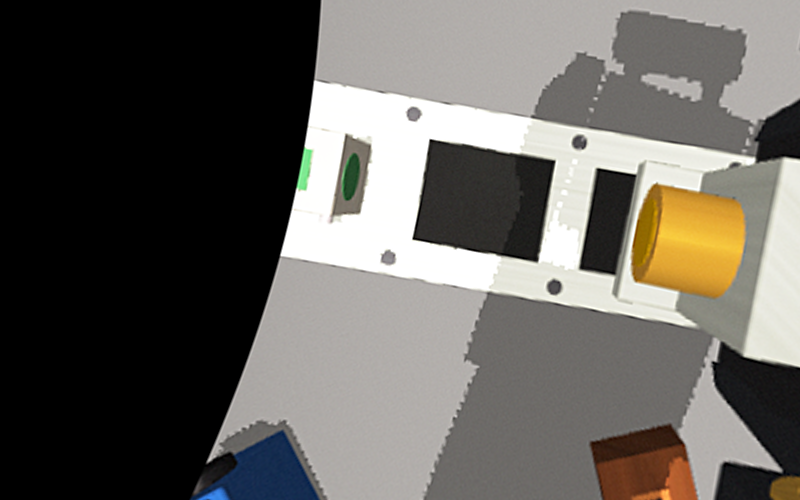

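padM has corners (429,140), (555,160), (540,260) and (414,238). Its centre is (0.600, -0.002) and the row yaw is about 1.40. The sizes match, and so do the positions from the top camera.

Run:
```python
from h import *
step((.585,-.0858,.064),-.174,arm.get_obs())
```

```text
t 4.75 pos [ 0.5822 -0.0836  0.17  ] yaw -0.191 q6 -0.15 q1 -0.34 shift [0.0034 0.0016 0.106 ] turn tool z -0.017 gap 0.0436
```

arm_command([
  [0.003,0.001,0.04,0,0,-0.017],
  [0.003,0.001,0.07,0,0,-0.017],
  [0.003,0.001,0.09,0,0,-0.017],
  [0.003,0.001,0.1,0,0,-0.017],
  [0.003,0.001,0.1,0,0,-0.017],
])

```text
t: 5.25
position: [0.5846, -0.082, 0.0707]
tool_rot: [[0.986, -0.169, -0.003], [-0.169, -0.986, 0.001], [-0.003, -0.001, -1.0]]
ft_force: [-0.7, 0.2, -0.8]
finger_gap: 0.5
```

arm_command([
  [0,0,0,0,0,0],
  [0,0,0,0,0,0],
  [0,0,0,0,0,0],
])

```text
t: 5.55
position: [0.5854, -0.0831, 0.0718]
tool_rot: [[0.986, -0.169, 0.0], [-0.169, -0.986, 0.0], [0.0, -0.0, -1.0]]
ft_force: [-0.4, -0.3, -2.1]
finger_gap: 0.496
```

Run:
```python
from h import *
o=arm.get_obs()
step((.585,-.0858,.0623),-.174,o);print(o["ft_force"])
i=arm.get_image("side")[200:280,270:380];cv2.imwrite("pics/s2.png",cv2.resize(i,None,fx=6,fy=6,interpolation=cv2.INTER_CUBIC)[:,:,::-1])
```

```text
t 5.55 pos [ 0.5854 -0.0831  0.0718] yaw -0.170 q6 -0.17 q1 -0.34 shift [0.     0.0028 0.0095] turn tool z 0.004 gap 0.0437
[-0.36340847 -0.27279728 -2.10959445]
```

View pics/s2.png

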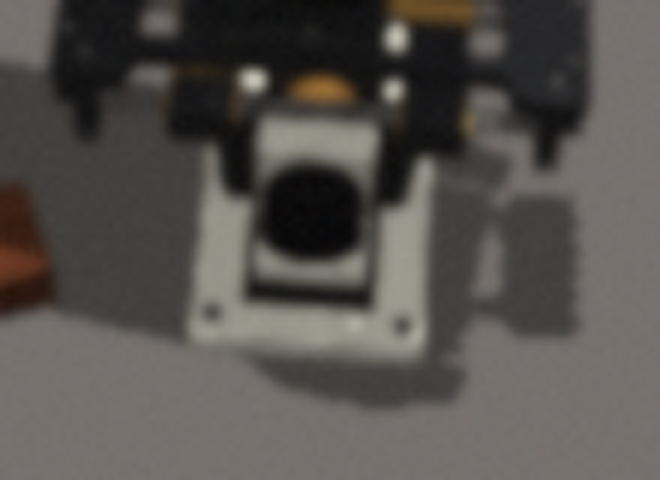

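The side view shows the lamp upright between the jaws, fins outward at (310,210), still just above the plate. I'll lower it the rest of the way.

arm_command([
  [0,0.0025,0.003,0,0,0],
  [0,0.0025,0.006,0,0,0],
  [0,0.0025,0.008,0,0,0],
  [0,0.0025,0.009,0,0,0],
  [0,0.0025,0.009,0,0,0],
])

```text
t: 6.1
position: [0.5855, -0.0861, 0.0661]
tool_rot: [[0.986, -0.169, 0.002], [-0.169, -0.986, -0.001], [0.002, 0.0, -1.0]]
ft_force: [-10.9, 3.0, 28.4]
finger_gap: 0.496
```

arm_command([
  [0,0,0,0,0,0],
  [0,0,0,0,0,0],
  [0,0,0,0,0,0],
])

```text
t: 6.4
position: [0.5855, -0.086, 0.0661]
tool_rot: [[0.986, -0.169, 0.002], [-0.169, -0.986, -0.001], [0.002, 0.001, -1.0]]
ft_force: [-11.3, 3.6, 27.7]
finger_gap: 0.5
```

arm_command([
  [0,0,-0.003,0,0,0],
  [0,0,-0.003,0,0,0],
  [0,0,-0.003,0,0,0],
  [0,0,-0.003,0,0,0],
  [0,0,-0.003,0,0,0],
], grip=0.088)

```text
t: 6.9
position: [0.5849, -0.0859, 0.0654]
tool_rot: [[0.986, -0.169, -0.0], [-0.169, -0.986, 0.0], [-0.0, -0.0, -1.0]]
ft_force: [-0.1, -0.1, 0.2]
finger_gap: 0.93
```

arm_command([
  [0,0,0,0,0,0],
  [0,0,-0.03,0,0,0],
  [0,0,-0.07,0,0,0],
  [0,0,-0.11,0,0,0],
  [0,0,-0.14,0,0,0],
])

```text
t: 7.4
position: [0.5853, -0.0859, 0.2083]
tool_rot: [[0.986, -0.169, 0.002], [-0.169, -0.986, -0.001], [0.002, 0.0, -1.0]]
ft_force: [0.5, 0.1, 0.1]
finger_gap: 0.998
```

Run:
```python
from h import *
o=arm.get_obs()
step((.46,-.26,.20),-1.37,o)
```

```text
t 7.40 pos [ 0.5853 -0.0859  0.2083] yaw -0.170 q6 -0.17 q1 -0.34 shift [-0.094   0.1928  0.0082] turn tool z 1.200 gap 0.0879
```

arm_command([
  [-0.094,0.193,0.008,0,0,0.7],
  [-0.094,0.193,0.008,0,0,0.7],
  [-0.094,0.193,0.008,0,0,0.7],
  [-0.094,0.193,0.008,0,0,0.7],
  [-0.094,0.193,0.008,0,0,0.7],
])

```text
t: 7.9
position: [0.4574, -0.2631, 0.1976]
tool_rot: [[0.638, -0.77, -0.001], [-0.77, -0.638, -0.0], [-0.0, 0.001, -1.0]]
ft_force: [1.1, 0.2, -0.3]
finger_gap: 0.997
```

arm_command([
  [0,0,0,0,0,0.5],
  [0,0,0,0,0,0.5],
  [0,0,0,0,0,0.5],
  [0,0,0,0,0,0.5],
  [0,0,0,0,0,0.5],
])

```text
t: 8.4
position: [0.4597, -0.2602, 0.1977]
tool_rot: [[0.199, -0.98, -0.0], [-0.98, -0.199, 0.0], [-0.0, 0.0, -1.0]]
ft_force: [1.0, 0.9, -1.1]
finger_gap: 0.999
```

Run:
```python
from h import *
o=arm.get_obs()
step((.465,-.275,.20),-1.37,o)
rect(o,.062,.35,.65,-.38,-.03,.0005,"pics/r3.png")
```

```text
t 8.40 pos [ 0.4597 -0.2602  0.1977] yaw -1.370 q6 0.63 q1 -0.74 shift [ 0.0156 -0.0023 -0.0023] turn tool z -0.000 gap 0.0880
```

View pics/r3.png

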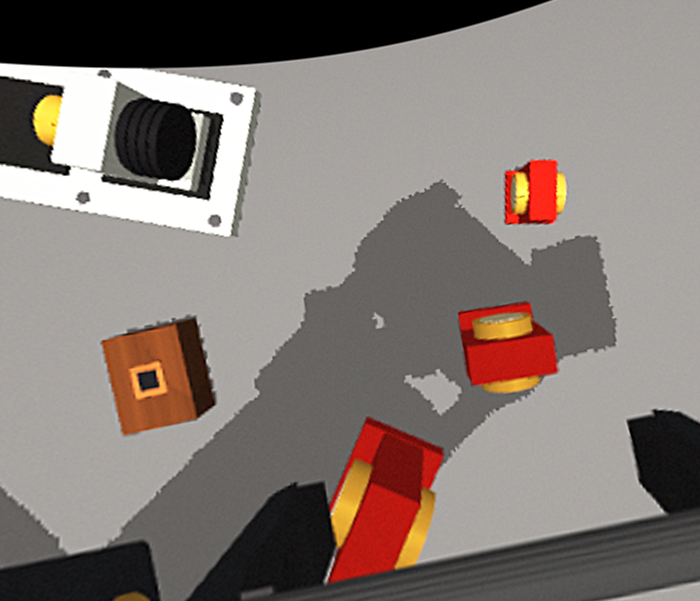

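The lamp stands on its pad. The middle mount's top has corners (467,346), (551,332), (556,372) and (473,384). Its centre is (0.471, -0.286), with jaw yaw -1.417, and the 44x20 mm size fits.

Run:
```python
from h import *
o=arm.get_obs()
step((.471,-.286,.046),-1.417,o)
print(w("top",(399.8,265),.01),w("top",(419,268),.05))
```

```text
t 8.45 pos [ 0.4597 -0.2601  0.1977] yaw -1.369 q6 0.63 q1 -0.74 shift [ 0.0276 -0.0059  0.1517] turn tool z 0.048 gap 0.0881
[ 0.41943485 -0.20527737  0.01      ] [ 0.41053758 -0.24820838  0.05      ]
```

arm_command([
  [0.0276,-0.006,0.03,0,0,0.048],
  [0.0276,-0.006,0.07,0,0,0.048],
  [0.0276,-0.006,0.11,0,0,0.048],
  [0.0276,-0.006,0.14,0,0,0.048],
  [0.0276,-0.006,0.152,0,0,0.048],
])

```text
t: 8.95
position: [0.4701, -0.2851, 0.0431]
tool_rot: [[0.154, -0.988, -0.003], [-0.988, -0.154, 0.003], [-0.004, 0.003, -1.0]]
ft_force: [-0.5, -0.2, -0.4]
finger_gap: 1.001
```

arm_command([
  [0,0,0,0,0,0],
  [0,0,0,0,0,0],
  [0,0,0,0,0,0],
  [0,0,0,0,0,0],
  [0,0,0,0,0,0],
], grip=0.03)

```text
t: 9.45
position: [0.4713, -0.2862, 0.0465]
tool_rot: [[0.152, -0.988, 0.001], [-0.988, -0.152, -0.001], [0.001, -0.001, -1.0]]
ft_force: [-1.2, 0.1, 0.4]
finger_gap: 0.565
```

arm_command([
  [0,0,0,0,0,0],
  [0,0,0,0,0,0],
  [0,0,0,0,0,0],
])

```text
t: 9.75
position: [0.4712, -0.2861, 0.0462]
tool_rot: [[0.152, -0.988, 0.0], [-0.988, -0.152, -0.0], [0.0, -0.0, -1.0]]
ft_force: [0.0, 1.9, 5.6]
finger_gap: 0.496
```

arm_command([
  [0,0,-0.02,0,0,0],
  [0,0,-0.05,0,0,0],
  [0,0,-0.09,0,0,0],
  [0,0,-0.13,0,0,0],
  [0,0,-0.13,0,0,0],
])

```text
t: 10.25
position: [0.4725, -0.2873, 0.1805]
tool_rot: [[0.152, -0.988, 0.006], [-0.988, -0.152, -0.006], [0.007, -0.005, -1.0]]
ft_force: [0.6, -0.8, -1.6]
finger_gap: 0.5
```

Run:
```python
from h import *
o=arm.get_obs()
step((.600,-.002,.176),-.174,o)
```

```text
t 10.25 pos [ 0.4725 -0.2873  0.1805] yaw -1.418 q6 0.66 q1 -0.76 shift [-0.2625 -0.1694  0.0036] turn tool z -1.244 gap 0.0440
```

arm_command([
  [-0.13,-0.085,0.002,0,0,-0.65],
  [-0.13,-0.085,0.002,0,0,-0.65],
  [-0.13,-0.085,0.002,0,0,-0.65],
  [-0.13,-0.085,0.002,0,0,-0.65],
  [-0.13,-0.085,0.002,0,0,-0.65],
])

```text
t: 10.75
position: [0.5354, -0.1425, 0.1722]
tool_rot: [[0.725, -0.689, -0.002], [-0.689, -0.725, 0.001], [-0.002, 0.001, -1.0]]
ft_force: [-0.8, -0.6, -2.5]
finger_gap: 0.498
```

Run:
```python
from h import *
o=arm.get_obs()
step((.600,-.002,.12),-.174,o)
```

```text
t 10.75 pos [ 0.5354 -0.1425  0.1722] yaw -0.760 q6 0.29 q1 -0.47 shift [-0.0498 -0.1464  0.0522] turn tool z -0.586 gap 0.0439
```

arm_command([
  [-0.05,-0.146,0,0,0,-0.586],
  [-0.05,-0.146,0,0,0,-0.586],
  [-0.05,-0.146,0,0,0,-0.586],
  [-0.05,-0.146,0,0,0,-0.586],
  [-0.05,-0.146,0,0,0,-0.586],
])

```text
t: 11.25
position: [0.6005, -0.0034, 0.172]
tool_rot: [[0.984, -0.177, -0.003], [-0.177, -0.984, 0.0], [-0.003, 0.0, -1.0]]
ft_force: [-0.2, 0.3, -1.5]
finger_gap: 0.497
```

arm_command([
  [0,0,0.03,0,0,0],
  [0,0,0.06,0,0,0],
  [0,0,0.085,0,0,0],
  [0,0,0.095,0,0,0],
  [0,0,0.095,0,0,0],
])

```text
t: 11.75
position: [0.5999, -0.0055, 0.0773]
tool_rot: [[0.983, -0.184, -0.003], [-0.184, -0.983, 0.001], [-0.003, 0.0, -1.0]]
ft_force: [-1.1, 0.1, -1.6]
finger_gap: 0.493
```

arm_command([
  [0,0,0,0,0,0],
  [0,0,0,0,0,0],
])

```text
t: 11.95
position: [0.6014, -0.0052, 0.0801]
tool_rot: [[0.983, -0.182, 0.002], [-0.182, -0.983, -0.0], [0.002, 0.0, -1.0]]
ft_force: [-0.6, 0.0, -1.9]
finger_gap: 0.498
```

Run:
```python
from h import *
o=arm.get_obs()
step((.600,-.002,.0615),-.174,o);print(o["ft_force"])
```

```text
t 11.95 pos [ 0.6014 -0.0052  0.0801] yaw -0.183 q6 -0.02 q1 -0.20 shift [-0.002  -0.0029  0.0186] turn tool z -0.009 gap 0.0439
[-0.59914231  0.03408813 -1.8535007 ]
```

arm_command([
  [-0.001,-0.003,0.008,0,0,-0.009],
  [-0.001,-0.003,0.013,0,0,-0.009],
  [-0.001,-0.003,0.016,0,0,-0.009],
  [-0.001,-0.003,0.018,0,0,-0.009],
  [-0.001,-0.003,0.0185,0,0,-0.009],
])

```text
t: 12.45
position: [0.6001, -0.0016, 0.0612]
tool_rot: [[0.985, -0.172, -0.001], [-0.172, -0.985, 0.0], [-0.001, 0.0, -1.0]]
ft_force: [-8.1, 1.9, 13.3]
finger_gap: 0.497
```

arm_command([
  [0,0,0,0,0,0],
  [0,0,0,0,0,0],
])

```text
t: 12.65
position: [0.6001, -0.0016, 0.0612]
tool_rot: [[0.985, -0.172, -0.001], [-0.172, -0.985, 0.0], [-0.001, 0.0, -1.0]]
ft_force: [-5.9, 1.3, 8.7]
finger_gap: 0.494
```

arm_command([
  [0,0,0,0,0,0],
  [0,0,0,0,0,0],
  [0,0,0,0,0,0],
  [0,0,0,0,0,0],
  [0,0,0,0,0,0],
], grip=0.088)

```text
t: 13.15
position: [0.6003, -0.0017, 0.0601]
tool_rot: [[0.985, -0.172, -0.0], [-0.172, -0.985, -0.0], [-0.0, 0.0, -1.0]]
ft_force: [0.4, -0.4, -0.5]
finger_gap: 0.934
```

arm_command([
  [0,0,0,0,0,0],
  [0,0,-0.03,0,0,0],
  [0,0,-0.07,0,0,0],
  [0,0,-0.11,0,0,0],
  [0,0,-0.14,0,0,0],
])

```text
t: 13.65
position: [0.6006, -0.0017, 0.2029]
tool_rot: [[0.985, -0.172, 0.002], [-0.172, -0.985, -0.0], [0.002, 0.0, -1.0]]
ft_force: [0.8, -0.3, 0.4]
finger_gap: 0.998
```

Run:
```python
from h import *
o=arm.get_obs()
step((.44,.105,.20),2.07,o)
```

```text
t 13.65 pos [ 0.6006 -0.0017  0.2029] yaw -0.173 q6 -0.02 q1 -0.20 shift [-0.1766 -0.0775  0.0025] turn tool z 0.899 gap 0.0879
```

arm_command([
  [-0.177,-0.078,0.002,0,0,-0.74],
  [-0.177,-0.078,0.002,0,0,-0.74],
  [-0.177,-0.078,0.002,0,0,-0.74],
  [-0.177,-0.078,0.002,0,0,-0.74],
  [-0.177,-0.078,0.002,0,0,-0.74],
])

```text
t: 14.15
position: [0.4358, 0.1078, 0.1984]
tool_rot: [[0.839, 0.545, -0.001], [0.545, -0.839, 0.0], [-0.001, -0.001, -1.0]]
ft_force: [1.7, 0.3, 0.5]
finger_gap: 1.002
```

arm_command([
  [0,0,0,0,0,-0.74],
  [0,0,0,0,0,-0.74],
  [0,0,0,0,0,-0.74],
  [0,0,0,0,0,-0.74],
  [0,0,0,0,0,-0.74],
])

```text
t: 14.65
position: [0.4394, 0.1056, 0.1983]
tool_rot: [[0.255, 0.967, 0.0], [0.967, -0.255, -0.0], [0.0, 0.0, -1.0]]
ft_force: [0.3, 0.4, -0.4]
finger_gap: 0.998
```

arm_command([
  [0,0,0,0,0,-0.74],
  [0,0,0,0,0,-0.74],
  [0,0,0,0,0,-0.74],
  [0,0,0,0,0,-0.74],
  [0,0,0,0,0,-0.74],
])

```text
t: 15.15
position: [0.4394, 0.1056, 0.1983]
tool_rot: [[-0.464, 0.886, 0.0], [0.886, 0.464, 0.0], [-0.0, 0.0, -1.0]]
ft_force: [-0.0, -0.3, -0.5]
finger_gap: 1.001
```

Run:
```python
from h import *
o=arm.get_obs()
step((.44,.105,.20),2.07,o)
rect(o,.062,.33,.56,.0,.24,.0005,"pics/r4.png")
```

```text
t 15.15 pos [0.4394 0.1056 0.1983] yaw 2.053 q6 -2.08 q1 -0.02 shift [-0.0008  0.0003 -0.0017] turn tool z -0.017 gap 0.0882
```

View pics/r4.png

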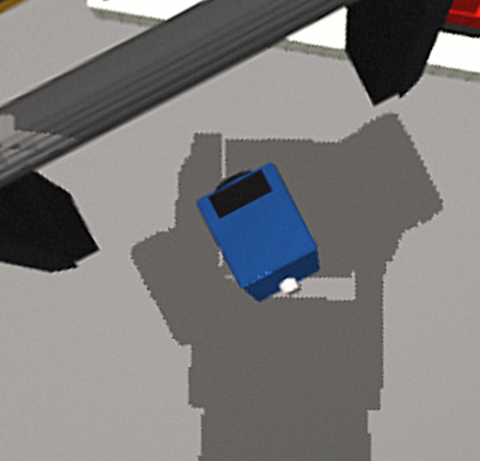

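The detector's top has corners (198,200), (275,163), (317,245) and (240,285). Its centre is (0.448, 0.111) and the jaw yaw is 2.035. The black bar and window face up and to the left, as expected.

Run:
```python
from h import *
o=arm.get_obs()
step((.448,.111,.046),2.035,o)
```

```text
t 15.20 pos [0.4394 0.1056 0.1983] yaw 2.060 q6 -2.08 q1 -0.02 shift [0.0008 0.0102 0.1523] turn tool z 0.025 gap 0.0879
```

arm_command([
  [0.001,0.01,0.03,0,0,0.025],
  [0.001,0.01,0.07,0,0,0.025],
  [0.001,0.01,0.11,0,0,0.025],
  [0.001,0.01,0.14,0,0,0.025],
  [0.001,0.01,0.152,0,0,0.025],
])

```text
t: 15.7
position: [0.4467, 0.1111, 0.044]
tool_rot: [[-0.434, 0.901, -0.004], [0.901, 0.434, 0.0], [0.002, -0.003, -1.0]]
ft_force: [-0.8, -0.0, 1.0]
finger_gap: 1.0
```

arm_command([
  [0,0,0,0,0,0],
  [0,0,0,0,0,0],
  [0,0,0,0,0,0],
  [0,0,0,0,0,0],
  [0,0,0,0,0,0],
], grip=0.03)

```text
t: 16.2
position: [0.4482, 0.1111, 0.0469]
tool_rot: [[-0.436, 0.9, 0.001], [0.9, 0.436, -0.0], [-0.001, 0.001, -1.0]]
ft_force: [0.7, -0.5, 0.1]
finger_gap: 0.568
```

arm_command([
  [0,0,0,0,0,0],
  [0,0,0,0,0,0],
  [0,0,0,0,0,0],
])

```text
t: 16.5
position: [0.448, 0.1112, 0.0467]
tool_rot: [[-0.436, 0.9, 0.001], [0.9, 0.436, 0.0], [-0.0, 0.001, -1.0]]
ft_force: [-2.3, 0.4, 6.4]
finger_gap: 0.497
```

arm_command([
  [0,0,-0.02,0,0,0],
  [0,0,-0.05,0,0,0],
  [0,0,-0.09,0,0,0],
  [0,0,-0.13,0,0,0],
  [0,0,-0.13,0,0,0],
])

```text
t: 17.0
position: [0.4496, 0.1111, 0.1803]
tool_rot: [[-0.436, 0.9, 0.008], [0.9, 0.436, -0.0], [-0.004, 0.007, -1.0]]
ft_force: [1.0, 1.0, -4.2]
finger_gap: 0.499
```

arm_command([
  [0,0,0,0,0,0.74],
  [0,0,0,0,0,0.74],
  [0,0,0,0,0,0.74],
  [0,0,0,0,0,0.74],
  [0,0,0,0,0,0.74],
])

```text
t: 17.5
position: [0.4472, 0.111, 0.1747]
tool_rot: [[0.291, 0.957, -0.003], [0.957, -0.291, -0.0], [-0.001, -0.002, -1.0]]
ft_force: [-0.0, -0.1, -2.7]
finger_gap: 0.498
```

arm_command([
  [0,0,0,0,0,0.74],
  [0,0,0,0,0,0.74],
  [0,0,0,0,0,0.74],
  [0,0,0,0,0,0.74],
  [0,0,0,0,0,0.74],
])

```text
t: 18.0
position: [0.4472, 0.111, 0.1747]
tool_rot: [[0.86, 0.511, -0.002], [0.511, -0.86, -0.0], [-0.002, -0.001, -1.0]]
ft_force: [-0.3, -0.0, -4.1]
finger_gap: 0.501
```

Run:
```python
from h import *
o=arm.get_obs()
step((.63,.1653,.175),-.174,o)
```

```text
t 18.00 pos [0.4472 0.111  0.1747] yaw 0.536 q6 -0.55 q1 -0.01 shift [ 0.1849  0.0467 -0.0007] turn tool z 0.710 gap 0.0441
```

arm_command([
  [0.185,0.047,-0.001,0,0,0.71],
  [0.185,0.047,-0.001,0,0,0.71],
  [0.185,0.047,-0.001,0,0,0.71],
  [0.185,0.047,-0.001,0,0,0.71],
  [0.185,0.047,-0.001,0,0,0.71],
])

```text
t: 18.5
position: [0.6331, 0.1669, 0.1733]
tool_rot: [[0.985, -0.173, -0.002], [-0.173, -0.985, -0.0], [-0.002, 0.0, -1.0]]
ft_force: [-0.3, -0.4, -3.2]
finger_gap: 0.498
```

arm_command([
  [0,0,0.03,0,0,0],
  [0,0,0.06,0,0,0],
  [0,0,0.085,0,0,0],
  [0,0,0.095,0,0,0],
  [0,0,0.095,0,0,0],
])

```text
t: 19.0
position: [0.6296, 0.1661, 0.08]
tool_rot: [[0.986, -0.167, -0.004], [-0.167, -0.986, -0.0], [-0.004, 0.001, -1.0]]
ft_force: [0.8, -0.6, -2.6]
finger_gap: 0.495
```

arm_command([
  [0,0,0,0,0,0],
  [0,0,0,0,0,0],
  [0,0,0,0,0,0],
])

```text
t: 19.3
position: [0.631, 0.1663, 0.0834]
tool_rot: [[0.986, -0.167, 0.002], [-0.167, -0.986, 0.0], [0.002, -0.0, -1.0]]
ft_force: [0.0, -0.6, -2.2]
finger_gap: 0.498
```

Run:
```python
from h import *
o=arm.get_obs()
step((.63,.1653,.0615),-.174,o);print(o["ft_force"])
```

```text
t 19.30 pos [0.631  0.1663 0.0834] yaw -0.168 q6 0.25 q1 0.08 shift [-0.0009  0.0012  0.0219] turn tool z 0.006 gap 0.0439
[ 0.02251023 -0.6361869  -2.17489264]
```

arm_command([
  [-0.001,0.001,0.008,0,0,0.006],
  [-0.001,0.001,0.014,0,0,0.006],
  [-0.001,0.001,0.018,0,0,0.006],
  [-0.001,0.001,0.02,0,0,0.006],
  [-0.001,0.001,0.0215,0,0,0.006],
])

```text
t: 19.8
position: [0.6291, 0.1654, 0.0617]
tool_rot: [[0.985, -0.173, -0.001], [-0.173, -0.985, -0.0], [-0.001, 0.001, -1.0]]
ft_force: [-11.1, -1.5, 17.3]
finger_gap: 0.495
```

arm_command([
  [0,0,0,0,0,0],
  [0,0,0,0,0,0],
])

```text
t: 20.0
position: [0.6292, 0.1655, 0.0617]
tool_rot: [[0.985, -0.173, -0.0], [-0.173, -0.985, -0.0], [-0.0, 0.0, -1.0]]
ft_force: [-6.5, -1.5, 6.6]
finger_gap: 0.494
```

arm_command([
  [0,0,0,0,0,0],
  [0,0,0,0,0,0],
  [0,0,0,0,0,0],
  [0,0,0,0,0,0],
  [0,0,0,0,0,0],
], grip=0.088)

```text
t: 20.5
position: [0.6295, 0.1654, 0.0607]
tool_rot: [[0.985, -0.173, 0.0], [-0.173, -0.985, 0.0], [0.0, -0.0, -1.0]]
ft_force: [0.9, -0.7, 0.2]
finger_gap: 0.931
```

arm_command([
  [0,0,0,0,0,0],
  [0,0,-0.03,0,0,0],
  [0,0,-0.07,0,0,0],
  [0,0,-0.11,0,0,0],
  [0,0,-0.14,0,0,0],
])

```text
t: 21.0
position: [0.6297, 0.1654, 0.2035]
tool_rot: [[0.985, -0.173, 0.002], [-0.173, -0.985, 0.0], [0.002, -0.001, -1.0]]
ft_force: [0.2, -0.1, 0.4]
finger_gap: 1.002
```

Run:
```python
from h import *
o=arm.get_obs()
step((.44,-.08,.20),-1.29,o)
```

```text
t 21.00 pos [0.6297 0.1654 0.2035] yaw -0.174 q6 0.25 q1 0.08 shift [-0.1443  0.2746  0.003 ] turn tool z 1.116 gap 0.0883
```

arm_command([
  [-0.1,0.19,-0.03,0,0,0.7],
  [-0.1,0.19,-0.03,0,0,0.7],
  [-0.1,0.19,-0.03,0,0,0.7],
  [-0.1,0.19,-0.03,0,0,0.7],
  [-0.1,0.19,-0.03,0,0,0.7],
])

```text
t: 21.5
position: [0.4961, -0.0067, 0.2316]
tool_rot: [[0.636, -0.772, 0.001], [-0.772, -0.636, -0.001], [0.001, -0.0, -1.0]]
ft_force: [0.9, 1.0, -0.6]
finger_gap: 0.998
```

Run:
```python
from h import *
o=arm.get_obs()
step((.44,-.08,.20),-1.29,o)
```

```text
t 21.50 pos [ 0.4961 -0.0067  0.2316] yaw -0.882 q6 0.63 q1 -0.25 shift [0.0208 0.0899 0.0316] turn tool z 0.408 gap 0.0879
```

arm_command([
  [0.021,0.09,0.022,0,0,0.408],
  [0.021,0.09,0.022,0,0,0.408],
  [0.021,0.09,0.022,0,0,0.408],
  [0.021,0.09,0.022,0,0,0.408],
  [0.021,0.09,0.022,0,0,0.408],
])

```text
t: 22.0
position: [0.4428, -0.0781, 0.209]
tool_rot: [[0.288, -0.958, 0.001], [-0.958, -0.288, -0.0], [0.0, -0.001, -1.0]]
ft_force: [-0.4, 0.3, -0.1]
finger_gap: 0.998
```

Run:
```python
from h import *
o=arm.get_obs()
step((.44,-.08,.20),-1.29,o)
rect(o,.026,.36,.69,-.16,.24,.0005,"pics/r5.png")
```

```text
t 22.00 pos [ 0.4428 -0.0781  0.209 ] yaw -1.279 q6 0.84 q1 -0.44 shift [0.001  0.0032 0.009 ] turn tool z 0.011 gap 0.0879
```

View pics/r5.png

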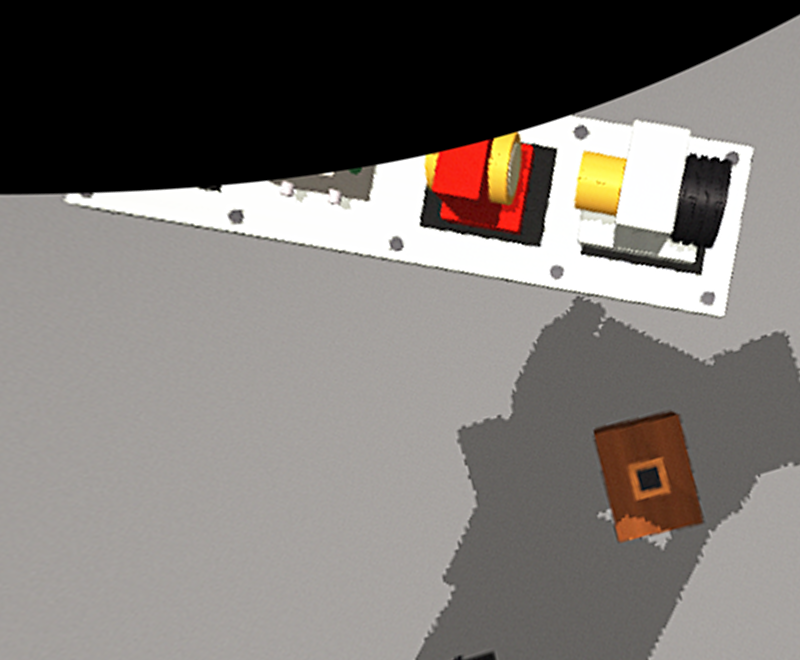

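The cover's corners are (596,433), (681,414), (703,520) and (619,541), with its mark at (650,478). That gives a centre of (0.451, -0.085) and jaw yaw -1.35. The lens and lamp bases sit evenly on their pads. I'll check the detector from the top camera before grasping.

Run:
```python
from h import *
o=arm.get_obs()
step((.451,-.085,.029),-1.35,o)
i=arm.get_image("top")[165:230,235:385];cv2.imwrite("pics/t5.png",cv2.resize(i,None,fx=5,fy=5,interpolation=cv2.INTER_CUBIC)[:,:,::-1])
```

```text
t 22.05 pos [ 0.4429 -0.0778  0.2089] yaw -1.278 q6 0.84 q1 -0.44 shift [ 0.0091 -0.0056  0.1799] turn tool z 0.072 gap 0.0878
```

View pics/t5.png

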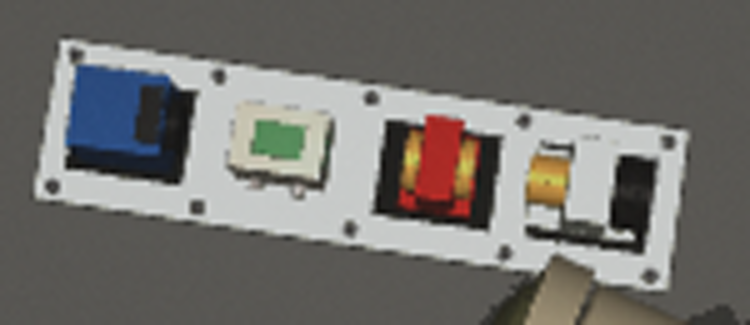

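The detector's bar at (148,115) and its window are on the cell side, the lens barrel lies along the row, and the lamp's nose points left toward the cell. Next I'll grasp the cover.

arm_command([
  [0.009,-0.0056,0.04,0,0,0.072],
  [0.009,-0.0056,0.085,0,0,0.072],
  [0.009,-0.0056,0.125,0,0,0.072],
  [0.009,-0.0056,0.155,0,0,0.072],
  [0.009,-0.0056,0.17,0,0,0.072],
])

```text
t: 22.6
position: [0.4497, -0.0843, 0.0363]
tool_rot: [[0.218, -0.976, -0.003], [-0.976, -0.218, 0.001], [-0.002, 0.003, -1.0]]
ft_force: [0.1, 0.2, 0.6]
finger_gap: 0.996
```

arm_command([
  [0,0,0.005,0,0,0],
  [0,0,0.009,0,0,0],
  [0,0,0.009,0,0,0],
  [0,0,0.009,0,0,0],
  [0,0,0.009,0,0,0],
])

```text
t: 23.1
position: [0.4508, -0.0854, 0.0304]
tool_rot: [[0.215, -0.977, 0.001], [-0.977, -0.215, -0.001], [0.001, -0.001, -1.0]]
ft_force: [0.3, 0.8, 0.6]
finger_gap: 0.998
```

Run:
```python
from h import *
o=arm.get_obs()
step((.451,-.085,.029),-1.35,o)
print("det",w("top",(235+120/5,165+108/5),.077),"cell",w("top",(235+279/5,165+140/5),.057),"lens",w("top",(235+440/5,165+158/5),.077),"lamp",w("top",(235+592/5,165+178/5),.077))
```

```text
t 23.10 pos [ 0.4508 -0.0854  0.0304] yaw -1.354 q6 0.91 q1 -0.44 shift [-0.0004 -0.0003  0.0014] turn tool z -0.004 gap 0.0879
det [0.62904062 0.1626509  0.077     ] cell [0.61344515 0.08103616 0.057     ] lens [ 0.5988943  -0.00387859  0.077     ] lamp [ 0.58664529 -0.08244842  0.077     ]
```

arm_command([
  [0,0,0.001,0,0,0],
  [0,0,0.001,0,0,0],
  [0,0,0.001,0,0,0],
  [0,0,0.001,0,0,0],
  [0,0,0.001,0,0,0],
], grip=0.03, newtons=15)

```text
t: 23.6
position: [0.4504, -0.0853, 0.0287]
tool_rot: [[0.215, -0.977, 0.0], [-0.977, -0.215, -0.0], [0.0, -0.0, -1.0]]
ft_force: [-0.3, 0.2, -0.1]
finger_gap: 0.569
```

arm_command([
  [0,0,0,0,0,0],
  [0,0,0,0,0,0],
  [0,0,0,0,0,0],
  [0,0,0,0,0,0],
])

```text
t: 24.0
position: [0.4504, -0.0853, 0.0287]
tool_rot: [[0.215, -0.977, 0.0], [-0.977, -0.215, -0.0], [0.0, -0.0, -1.0]]
ft_force: [-0.5, -0.2, 0.2]
finger_gap: 0.497
```

arm_command([
  [0,0,-0.02,0,0,0],
  [0,0,-0.05,0,0,0],
  [0,0,-0.09,0,0,0],
  [0,0,-0.13,0,0,0],
  [0,0,-0.14,0,0,0],
])

```text
t: 24.5
position: [0.4516, -0.0858, 0.1723]
tool_rot: [[0.215, -0.977, 0.006], [-0.977, -0.215, -0.003], [0.004, -0.005, -1.0]]
ft_force: [0.9, 0.4, -0.6]
finger_gap: 0.496
```

Run:
```python
from h import *
step((.6145,.0815,.168),-.174,arm.get_obs())
```

```text
t 24.50 pos [ 0.4516 -0.0858  0.1723] yaw -1.354 q6 0.91 q1 -0.44 shift [-0.1283 -0.1951  0.0048] turn tool z -1.180 gap 0.0437
```

arm_command([
  [-0.065,-0.098,0,0,0,-0.6],
  [-0.065,-0.098,0,0,0,-0.6],
  [-0.065,-0.098,0,0,0,-0.6],
  [-0.065,-0.098,0,0,0,-0.6],
  [-0.065,-0.098,0,0,0,-0.6],
])

```text
t: 25.0
position: [0.5319, -0.0002, 0.1675]
tool_rot: [[0.731, -0.683, -0.002], [-0.683, -0.731, 0.0], [-0.002, 0.001, -1.0]]
ft_force: [-0.2, -1.0, -0.9]
finger_gap: 0.498
```

Run:
```python
from h import *
step((.6145,.0815,.16),-.174,arm.get_obs())
```

```text
t 25.00 pos [ 5.319e-01 -2.000e-04  1.675e-01] yaw -0.752 q6 0.53 q1 -0.22 shift [ 0.0046 -0.1161  0.0074] turn tool z -0.578 gap 0.0439
```

arm_command([
  [0.0046,-0.116,0.007,0,0,-0.578],
  [0.0046,-0.116,0.007,0,0,-0.578],
  [0.0046,-0.116,0.007,0,0,-0.578],
  [0.0046,-0.116,0.007,0,0,-0.578],
  [0.0046,-0.116,0.007,0,0,-0.578],
])

```text
t: 25.5
position: [0.6146, 0.0806, 0.1608]
tool_rot: [[0.984, -0.178, -0.001], [-0.178, -0.984, 0.0], [-0.001, 0.0, -1.0]]
ft_force: [-0.5, -1.4, -0.7]
finger_gap: 0.497
```

arm_command([
  [0,0,0.02,0,0,0],
  [0,0,0.04,0,0,0],
  [0,0,0.055,0,0,0],
  [0,0,0.055,0,0,0],
  [0,0,0.055,0,0,0],
])

```text
t: 26.0
position: [0.615, 0.0804, 0.1072]
tool_rot: [[0.984, -0.177, 0.0], [-0.177, -0.984, -0.0], [0.0, -0.0, -1.0]]
ft_force: [0.4, -0.2, -0.2]
finger_gap: 0.5
```

arm_command([
  [0,0,0,0,0,0],
  [0,0,0,0,0,0],
  [0,0,0,0,0,0],
])

```text
t: 26.3
position: [0.6151, 0.0807, 0.1073]
tool_rot: [[0.985, -0.175, 0.001], [-0.175, -0.985, -0.0], [0.001, -0.0, -1.0]]
ft_force: [-0.6, 0.0, -1.1]
finger_gap: 0.5
```

Run:
```python
from h import *
o=arm.get_obs()
step((.6145,.0815,.0858),-.174,o)
i=arm.get_image("side")[125:235,270:410];cv2.imwrite("pics/s6.png",cv2.resize(i,None,fx=5,fy=5,interpolation=cv2.INTER_CUBIC)[:,:,::-1])
```

```text
t 26.30 pos [0.6151 0.0807 0.1073] yaw -0.176 q6 0.12 q1 -0.06 shift [-0.0007 -0.0007  0.0215] turn tool z -0.002 gap 0.0440
```

View pics/s6.png

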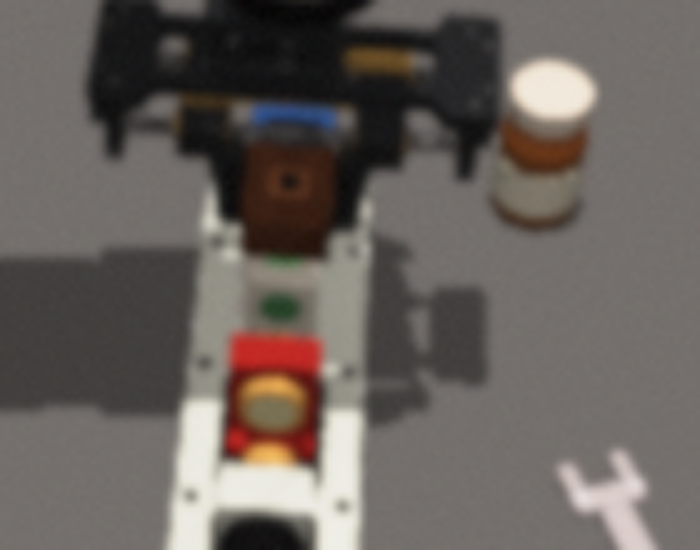

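The side view shows the cover held level over the cell, with clearance to the jar. I'll lower it now.

arm_command([
  [-0.0005,-0.0005,0.008,0,0,0],
  [-0.0005,-0.0005,0.014,0,0,0],
  [-0.0005,-0.0005,0.018,0,0,0],
  [-0.0005,-0.0005,0.02,0,0,0],
  [-0.0005,-0.0005,0.021,0,0,0],
])

```text
t: 26.85
position: [0.6143, 0.0813, 0.0857]
tool_rot: [[0.985, -0.175, -0.001], [-0.175, -0.985, 0.0], [-0.001, 0.0, -1.0]]
ft_force: [-4.6, 0.1, 7.8]
finger_gap: 0.498
```

arm_command([
  [0,0,0,0,0,0],
  [0,0,0,0,0,0],
  [0,0,0,0,0,0],
])

```text
t: 27.15
position: [0.6146, 0.0812, 0.0858]
tool_rot: [[0.985, -0.175, 0.0], [-0.175, -0.985, -0.0], [0.0, -0.0, -1.0]]
ft_force: [0.8, 0.4, 0.1]
finger_gap: 0.501
```

arm_command([
  [0,0,0,0,0,0],
  [0,0,0,0,0,0],
  [0,0,0,0,0,0],
  [0,0,0,0,0,0],
  [0,0,0,0,0,0],
], grip=0.088)

```text
t: 27.65
position: [0.6145, 0.0812, 0.0857]
tool_rot: [[0.985, -0.175, 0.0], [-0.175, -0.985, -0.0], [0.0, 0.0, -1.0]]
ft_force: [0.3, 0.3, -0.6]
finger_gap: 0.926
```

arm_command([
  [0,0,0,0,0,0],
  [0,0,-0.03,0,0,0],
  [0,0,-0.07,0,0,0],
  [0,0,-0.11,0,0,0],
  [0,0,-0.15,0,0,0],
])

```text
t: 28.15
position: [0.6142, 0.0813, 0.2374]
tool_rot: [[0.985, -0.175, -0.0], [-0.175, -0.985, -0.0], [-0.0, 0.0, -1.0]]
ft_force: [1.3, -1.5, 0.6]
finger_gap: 0.997
```

arm_command([
  [-0.2,0,0,0,0,0],
  [-0.2,0,0,0,0,0],
  [-0.2,0,0,0,0,0],
  [-0.2,0,0,0,0,0],
  [-0.2,0,0,0,0,0],
])

```text
t: 28.65
position: [0.4125, 0.1173, 0.2353]
tool_rot: [[0.985, -0.173, -0.003], [-0.173, -0.985, 0.0], [-0.003, 0.0, -1.0]]
ft_force: [0.3, 0.3, 0.0]
finger_gap: 0.998
```

Run:
```python
from h import *
a=arm.get_image("top")[110:230,235:395];b=arm.get_image("side")[125:265,270:430]
f=lambda i,s:cv2.resize(i,None,fx=s,fy=s,interpolation=cv2.INTER_CUBIC)
a=f(a,4)[:,:400*2];b=f(b,600/560*4)
b=cv2.resize(b,(640,560))
cv2.imwrite("pics/t7.png",a[:,:,::-1]);cv2.imwrite("pics/s7.png",b[:,:,::-1])
```

```text
(no output)
```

View pics/t7.png

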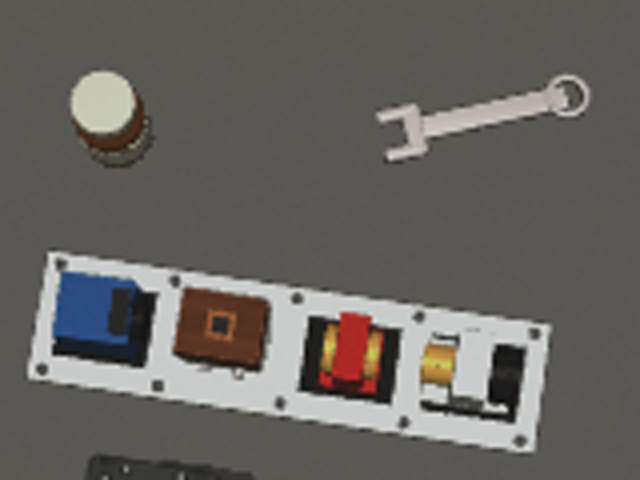

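View pics/s7.png

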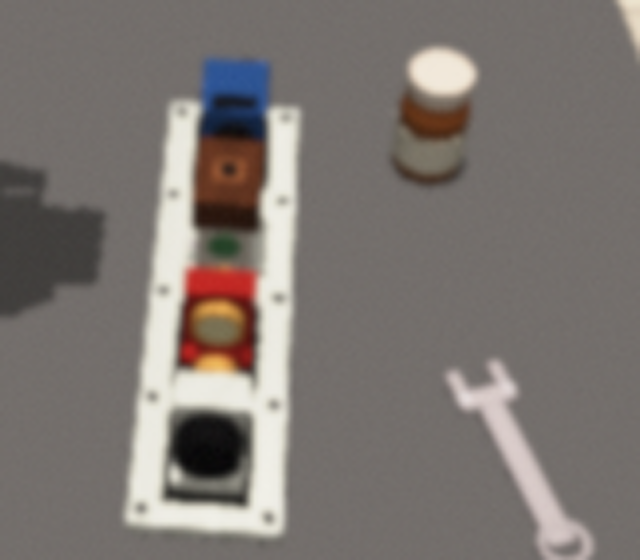

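Top and side views show all four pieces in line with the cover flat on the cell, mark at (221,325). The jar and wrench have not moved. I'll make one numeric check of the cover and then hand in.

Run:
```python
from h import *
c=w("top",(235+221/4,110+325/4),.083);print(c)
if np.hypot(c[0]-.6145,c[1]-.0815)<.007: print(arm.sign_off())
```

```text
[0.61391484 0.08072141 0.083     ]
the job is handed in; nothing more can be done
None
```

The light path is built and handed in, after about 29 s of the 120 s allowed; the hand-in gave no verdict.

- **Lamp:** it stands on the outer pad of the two-pad side with its nose toward the cell.
- **Lens mount:** the middle-sized red mount stands on the inner pad with its barrel along the row.
- **Detector:** it stands on the lone pad with its window toward the cell.
- **Cover:** I laid it on the cell last, after a top view showed the other three in place.

**Last checks:** before the cover went on, the top camera put the lamp, lens mount and detector within about 4 mm of their pad centres. After it was laid, the cover measured within about 1 mm of the estimated cell centre and was flat and square. The jar and wrench looked unmoved, and the gripper was clear of everything.

**Grip slip:** the lamp was lifted before the jaws had fully closed, so it hung about 4 mm low in the grip. It met its pad early with about 28 N at the wrist, under the 120 N limit, and settled upright. No check failed, and the wrist and top cameras agreed within about 4 mm.

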